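# Clear a pile of bicycle parts to their places

### The arm

A 6-joint arm with a two-finger parallel gripper is mounted at the origin on the work surface. World frame = base frame: x ahead of the robot, y to its left, z up, the work surface at z = 0. Lengths are in m, angles in rad, forces in N, time in s.
With the tool pointing down it reaches from about 0.3 to 0.775 m from the base axis. Payload 14.6 kg.
Tool frame: the origin (TCP) lies at the very end of the fingers, on their centre line; the grasp point (between the pads) lies 19 mm behind it (ctrl.grasp_offset is the distance from the TCP to the grasp point, in m); z points along the fingers, y is the line along which they close (so a half turn about z gives the same grasp; the last joint's range is limited). The gripper opens to 94 mm and grips with 3 to 60 N. Pads are 16 mm wide; open, the fingers measure 119 mm over their backs; the gripper's body (75 mm by 177 mm) begins 78 mm behind the grasp point.
Start: joints at [1.252, 0.3, 1.521, -0, 1.321, -0.067], TCP at [0.137, 0.533, 0.205] pointing down, gripper open.
Joint ranges: [-3.03, 3.03], [-0.79, 2.21], [0.23, 2.52], [-1.04, 4.18], [0, 3.07], [-2.55, 2.55]. Speed limits (rad/s): [2.22, 2.22, 2.57, 3.14, 3.14, 3.14].

### API

Orientations are given as [roll, pitch, yaw] about the fixed x, y, z axes, in that order (R = Rz(yaw) Ry(pitch) Rx(roll)).
In Python, from station import ctrl gives the robot as it stands.
- The arm moves only by the tool step_arm, never from a script. Its argument "plan" is a list that holds one entry, the list of rows, each a list of 6 numbers: the shift along the tool's x, y, z in units of 30 mm (1.0 is 30 mm), then the turn, a rotation vector about the tool's x, y, z in units of 6 degrees (1.0 is 6 degrees). In form: [[[dx, dy, dz, wx, wy, wz], ...]]. A call has 1 to 8 rows; each row is the pose to reach, as a shift and turn from the pose commanded when the call began, along the tool's axes at that moment; what a row does not reach only later rows make up. A row lasts 1/12 s, in which the tool goes at most 41.7 mm and 7.16 degrees, less where a joint would pass 70% of its speed; a pose out of reach is approached as far as the arm can. A call with a gripper value outside its range is refused whole. "grip" is the opening, from 0 (shut) to 1 (fully open), set as the call begins (left out, the last holds). The fingers move at their own pace and stop on an object; "squeeze" is the grip in N (left out, the last holds). Time passes only in rows, so rows that repeat a pose let the fingers close. It gives the time, the measured TCP pose, the force, the opening and the grip force at its end, in the units of the state.
- ctrl.get_obs(): the state, without advancing time (a new reading comes with each control period).
- ctrl.camera(name): name is "scene" or "top" or "wrist"; returns the picture (384x512x3 uint8, red, green, blue); there is no depth.
- ctrl.camera_model(name): a dict with "intrinsics" (3x3 intrinsics, pixels), "R" (3x3) and "t" (3): a world point X has camera coordinates R X + t; the wrist camera has in their place "tool_from_camera" (4x4, takes a point from camera to tool coordinates, whose origin is the TCP and whose axes are the flange's). Camera axes: x right, y down, z forward; pixel columns grow to the right and rows downward; lengths in m; the calibration is good to about 2 mm. A picture is of the moment at which its call begins: read the wrist's pose just before it. camera_model takes no time and is no camera call.
- ctrl.hand_in(): hands the job in; it is judged then, once.
Trained networks look in the newest picture that a camera, given by its name, has taken for a name from the list of things; names that differ only in an ending like _2 or _b are one class to them, and where a whole thing is asked for, a point or a joint stands for the part that bears it (a point fixed in the world has none). Each returns a list of dicts, best first, with "confidence" (0 to 1); they miss things now and then, are a little off and sometimes report something else, mostly with a low value. They report only what shows in the picture. A call takes as long as a camera call. They do not tell look-alikes from the thing itself.
- ctrl.masks_of(query, camera): "pixels" (384x512 bool, what is visible of it) and "at" ([column, row] in pixels, amid what is visible of it).
- ctrl.place_of(query, camera): "at" ([column, row] in pixels: a listed point, or the origin of a listed thing).
The state is a dict: "time_s": time; "qpos": joint angles; "joint_vel": joint speeds; "tau": joint torques, N m; "ee_pos": TCP position; "eef_rot": TCP orientation; "force": force on the tool from outside, world axes, zero at the start; "moment": the same for the moment, N m; "grip_width": finger opening in m; "grip_force": force on a finger pad.
Only numpy, scipy, OpenCV 4.12 (cv2) and the standard library are available. Lean on these libraries where they do the work, as an engineer would, in place of code of your own. Each camera call takes 0.05 s, during which the arm holds its last target. There are 200 camera calls.

### The job

Take apart the pile of bicycle parts on the bench from the top down and put each part in its own place: the small round bearing tin in the small square tray, the pedal lengthways in the cardboard tray that is oblong and middling in size, the freewheel over the upright spindle and down onto its base, and the long flat tool tin from the bottom in the long plywood tray. Keep every part level, never tip one over, drop or throw it, and leave each lying flat and released in its place.

Things in the scene. Friction and masses are not known exactly. Their poses are not given: they have to be found in the camera images.
- tool_tin: Closed flat grey metal tool tin at the bottom of the pile, 170 (its x) x 66 (its y) x 30 high (all in mm), about 0.35 kg. Origin: centre of the underside, z up. At the start the freewheel and the pedal stand on its top, 40 mm from its middle along +x and -x (which is where varies), the bearing tin on one of them.
- freewheel: Steel freewheel: a round toothed ring 55 outer diameter, 24 high (all in mm), with a central through hole of 30 diameter (covered if the bearing tin stands on it), about 0.16 kg. Origin: centre of the underside, on the axis; z up along the axis. The outer side can be gripped as a plain cylinder.
- pedal: Bicycle pedal, two black rubber blocks in a steel cage, lying flat: 66 long (its x), 50 wide (its y), 24 high (mm), about 0.18 kg. Origin: under the middle of that 66 x 50 outline, at the underside, z up. The body runs from x = -33 to +19; the rest, to x = +33, is an axle stub of 12 diameter. Its sides at y = -25 and +25 are flat, for gripping.
- bearing_tin: Small plain aluminium round tin, closed, 40 diameter, 20 high (all in mm), about 0.09 kg. Origin: centre of the underside, z up. On top of the pile at the start, standing on the freewheel or on the pedal.
- tin_tray: Fixed long shallow plywood tray for the tool tin, outside 204 (its x) x 100 (its y), open on top, walls 4 thick, inside 196 x 92 (all in mm). Origin: centre of the underside on the bench, z up; inner floor 4 above it, rim 11 above it.
- pedal_tray: Fixed shallow cardboard tray for the pedal, outside 110 (its x) x 80 (its y), walls 4 thick, inside 102 x 72 (all in mm). Origin: centre of the underside on the bench, z up; inner floor 4 above it, rim 11 above it. Pedal length goes along the tray's x, either way round.
- bearing_tray: Fixed small square cardboard tray for the bearing tin, outside 74 x 74, walls 4 thick, inside 66 x 66 (all in mm). Origin: centre of the underside on the bench, z up; inner floor 4 above it, rim 11 above it.
- spindle: Fixed upright steel post of 14 diameter on a square wooden base 76 x 76 x 8 (all in mm), for the freewheel. Origin: centre of the base's underside on the bench, on the post's axis, z up. The base's top is 8 above the origin, the post's top 48 above it.
There are look-alikes about, which are no part of the job. Leave any yellow look-alike of the pedal_tray alone.

How it is judged:
On the way, in this order (a step that is already met when the one before it is completed fails the run):
1. the bearing tin is put in its tray first, while the freewheel and the pedal still stand on the tool tin (horizontal distance between bearing_tin and bearing_tray below 0.019 m and z of bearing_tin in the frame of bearing_tray below 0.008 m and angle between bearing_tin's own z axis and vertical below 0.08 rad and linear speed of bearing_tin below 0.02 m/s and z of each of freewheel, pedal in the frame of tool_tin above 0.02 m), for 0.2 s.
2. the freewheel and the pedal are put in their places (either first), before the tool tin is moved to its tray (horizontal distance between freewheel and spindle below 0.011 m and z of freewheel in the frame of spindle below 0.012 m and angle between each of freewheel, pedal's own z axis and vertical below 0.08 rad and linear speed of each of freewheel, pedal below 0.02 m/s and horizontal distance between pedal and pedal_tray below 0.022 m and z of pedal in the frame of pedal_tray below 0.008 m and horizontal distance between tool_tin and tin_tray above 0.05 m), for 0.2 s.
At the end, for the whole second after the job is handed in: All at rest, tilt under 0.08 rad: tin, pedal (length within 0.4 rad of its tray's) and bearing tin in their trays, centres within 19 mm (pedal 22), underside under 8 mm above the tray's; freewheel on the spindle, within 11 mm, underside under 12 mm above the base's (horizontal distance between tool_tin and tin_tray below 0.019 m and z of tool_tin in the frame of tin_tray below 0.008 m and angle between each of tool_tin, pedal, bearing_tin, freewheel's own z axis and vertical below 0.08 rad and linear speed of each of tool_tin, pedal, bearing_tin, freewheel below 0.02 m/s and horizontal distance between pedal and pedal_tray below 0.022 m and z of pedal in the frame of pedal_tray below 0.008 m and angle between the x axis of pedal and the x axis of pedal_tray, either way round below 0.4 rad and horizontal distance between bearing_tin and bearing_tray below 0.019 m and z of bearing_tin in the frame of bearing_tray below 0.008 m and horizontal distance between freewheel and spindle below 0.011 m and z of freewheel in the frame of spindle below 0.012 m); the robot touches nothing.
It fails at once if a part of the pile is tipped by more than 0.5 rad (angle between any of tool_tin, freewheel, pedal, bearing_tin's own z axis and vertical above 0.5 rad).
It fails at once if a part is dropped from height or thrown (faster than 1.5 m/s) (linear speed of any of tool_tin, freewheel, pedal, bearing_tin above 1.5 m/s).
It also fails if it takes over 120 s, if anything falls off the work surface, if the arm or the gripper's body presses on something with over 40 N, if the wrist force passes 120 N, or if a joint passes its speed limit or range.

## Working session

There is one attempt and no reset: what is moved stays moved. The work goes in short steps, Python scripts to look and compute and a tool call to move; the robot and the scene stay as the last step left them, time stands still between calls to the robot, and variables do not carry over. Pictures are saved under pics/ and viewed, at most 16 in all, crops included, and the job is handed in when it is done.

Besides the shell and the picture viewer there is one more tool, called after "Emit:" by a JSON object that holds its "api" and its "payload", one argument or row to a line. step_arm: Moves the arm, as the interface text tells. Its arguments: {"type":"object","properties":{"plan":{"type":"array","items":{"type":"array","items":{"type":"array","items":{"type":"number"}}}},"grip":{"type":"number"},"squeeze":{"type":"number"}},"required":["plan"]}

```bash
mkdir -p pics; ls; cat > h.py <<'E'
import numpy as np, cv2
from station import ctrl
from scipy.spatial.transform import Rotation as Ro
def snap(n,f):
    im=ctrl.camera(n); cv2.imwrite('pics/'+f,im[:,:,::-1]); return im
def ray(n,px,z,obs=None):
    m=ctrl.camera_model(n); K=np.array(m['intrinsics'])
    d=np.linalg.inv(K)@np.array([px[0],px[1],1.])
    if n=='wrist':
        o=obs or ctrl.get_obs(); T=np.array(m['tool_from_camera'])
        R=Ro.from_euler('xyz',o['eef_rot']).as_matrix()
        d=R@T[:3,:3]@d; c=R@T[:3,3]+np.array(o['ee_pos'])
    else:
        R=np.array(m['R']); c=-R.T@np.array(m['t']); d=R.T@d
    return c+d*(z-c[2])/d[2]
def outline(n,px,z,obs=None):
    "project mask contour to plane z, minAreaRect"
    cs,_=cv2.findContours(px.astype(np.uint8),cv2.RETR_EXTERNAL,cv2.CHAIN_APPROX_NONE)
    c=max(cs,key=cv2.contourArea)[:,0]
    P=np.array([ray(n,p,z,obs)[:2] for p in c])*1000
    return cv2.minAreaRect(P.astype(np.float32)),P
E
python3 - <<'E'
from h import *
a=snap('top','top0.png'); b=snap('scene','scene0.png')
o=ctrl.get_obs(); print({k:np.round(v,3) for k,v in o.items()})
for n in ['top','scene']:
  m=ctrl.camera_model(n); R=np.array(m['R']); print(n,np.round(-R.T@np.array(m['t']),3),np.round(m['intrinsics'],1).tolist())
Z=dict(tool_tin=.03,freewheel=.054,pedal=.054,bearing_tin=.074,tin_tray=.011,pedal_tray=.011,bearing_tray=.011,spindle=.008)
for q,z in Z.items():
  for d in ctrl.masks_of(q,'top'):
    r,_=outline('top',d['pixels'],z); print(q,round(d['confidence'],2),np.round(d['at']),d['pixels'].sum(),np.round(r[0]),np.round(r[1]),round(r[2]))
E
```

```text
pics
{'time_s': np.float64(0.1), 'qpos': array([ 1.252,  0.3  ,  1.522, -0.   ,  1.321, -0.067]), 'joint_vel': array([-0.002, -0.002, -0.002, -0.   ,  0.001,  0.001]), 'tau': array([ 2.0000e-03, -5.3263e+01, -3.5328e+01,  7.1000e-02,  2.4000e-02,
       -0.0000e+00]), 'ee_pos': array([0.137, 0.532, 0.205]), 'eef_rot': array([-3.141, -0.   ,  2.89 ]), 'force': array([-0.733, -0.632,  0.014]), 'moment': array([-0.022,  0.024,  0.051]), 'grip_force': np.float64(0.0), 'grip_width': np.float64(0.094)}
top [ 0.342 -0.043  1.307] [[461.0, 0.0, 260.4], [0.0, 461.0, 195.8], [0.0, 0.0, 1.0]]
scene [1.009 0.079 0.972] [[402.0, 0.0, 253.6], [0.0, 402.0, 193.2], [0.0, 0.0, 1.0]]
tool_tin 0.62 [162. 126.] 879 [646. 230.] [ 75. 175.] 81
freewheel 0.61 [159. 145.] 132 [604. 237.] [45. 54.] 36
pedal 0.9 [158. 114.] 406 [683. 222.] [68. 54.] 77
bearing_tin 0.58 [132. 210.] 2606 [419. 289.] [ 98. 195.] 78
bearing_tin 0.47 [154. 139.] 167 [611. 240.] [39. 36.] 46
tin_tray 0.78 [132. 211.] 2585 [421. 305.] [103. 204.] 79
pedal_tray 0.65 [356. 210.] 1107 [ 425. -331.] [ 81. 111.] 71
pedal_tray 0.64 [337. 282.] 1169 [ 218. -265.] [ 83. 110.] 85
pedal_tray 0.58 [390. 266.] 1104 [ 271. -423.] [ 82. 109.] 85
bearing_tray 0.87 [245. 186.] 692 [495. -10.] [75. 75.] 76
spindle 0.56 [325. 135.] 705 [ 641. -235.] [78. 79.] 36
```

```bash
python3 - <<'E'
import cv2
a=cv2.imread('pics/top0.png');b=cv2.imread('pics/scene0.png')
cv2.imwrite('pics/t1.png',cv2.resize(a[70:320,90:430],None,fx=2.3,fy=2.3,interpolation=cv2.INTER_CUBIC))
E
```

```text
(no output)
```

View pics/t1.png

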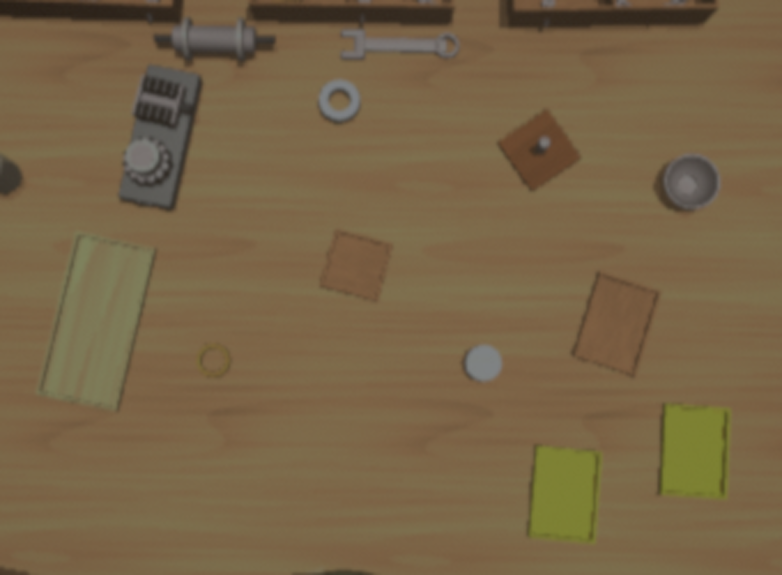

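View pics/scene0.png

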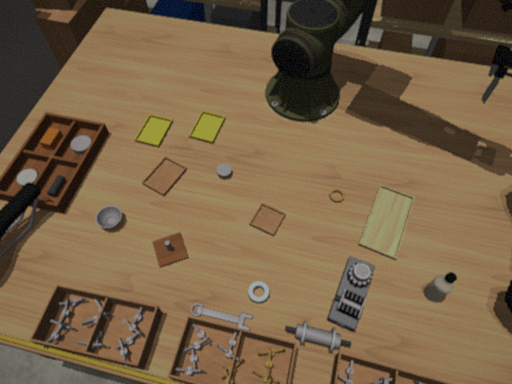

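```bash
cat >> h.py <<'E'
def go(x,y,z,yaw,o=None):
    o=o or ctrl.get_obs(); R=Ro.from_euler('xyz',o['eef_rot'])
    d=R.inv().apply(np.array([x,y,z])-np.array(o['ee_pos']))
    w=(R.inv()*Ro.from_euler('xyz',[np.pi,0,yaw])).as_rotvec()
    print('pose',np.round(o['ee_pos'],4),np.round(o['eef_rot'],3),'row',np.round(d/.03,2).tolist()+np.round(np.degrees(w)/6,2).tolist(),'rows',round(np.linalg.norm(d)/.0417,1))
E
python3 - <<'E'
from h import *
go(.60,.235,.26,2.95)
print(np.round(ctrl.camera_model('wrist')['tool_from_camera'],3))
E
```

```text
pose [0.137  0.5326 0.2054] [-3.142 -0.     2.89 ] row [-17.42, -5.76, -1.82, -0.0, -0.0, -0.57] rows 13.3
[[ 0.    -0.959 -0.283  0.083]
 [ 1.     0.    -0.    -0.   ]
 [ 0.    -0.283  0.959 -0.18 ]
 [ 0.     0.     0.     1.   ]]
```

Emit:
{"api": "step_arm", "payload": {
  "plan": [
    [[-1.2,-0.4,-1.8,0,0,0],[-2.5,-0.83,-1.8,0,0,0],[-3.8,-1.26,-1.8,0,0,0],[-5.1,-1.7,-1.8,0,0,0],[-6.4,-2.1,-1.8,0,0,-0.3],[-7.7,-2.55,-1.8,0,0,-0.5],[-9,-3,-1.8,0,0,-0.57],[-10,-3.3,-1.8,0,0,-0.57]]
  ],
  "grip": 1
}}

```text
time_s: 1.17
ee_pos: [0.4018, 0.3621, 0.2597]
eef_rot: [3.141, 0.0, 2.95]
force: [0.4, 0.9, 1.0]
grip_width: 0.0939
grip_force: 0.0
```

```bash
python3 -c "
from h import *
go(.60,.235,.26,2.95)"
```

```text
pose [0.4018 0.3621 0.2597] [3.141 0.    2.95 ] row [-7.29, -2.9, -0.01, 0.0, 0.0, 0.0] rows 5.6
```

Emit:
{"api": "step_arm", "payload": {
  "plan": [
    [[-1.25,-0.5,0,0,0,0],[-2.5,-1.0,0,0,0,0],[-3.75,-1.5,0,0,0,0],[-5,-2,0,0,0,0],[-6.2,-2.5,0,0,0,0],[-7.3,-2.9,0,0,0,0],[-7.3,-2.9,0,0,0,0],[-7.3,-2.9,0,0,0,0]]
  ]
}}

```text
time_s: 1.83
ee_pos: [0.5996, 0.2352, 0.2585]
eef_rot: [-3.141, -0.001, 2.947]
force: [0.3, 0.9, -0.4]
grip_width: 0.0939
grip_force: 0.0
```

```bash
python3 - <<'E'
from h import *
o=ctrl.get_obs(); a=snap('wrist','w0.png')
np.save('w0.npy',a)
Z=dict(tool_tin=.03,freewheel=.054,pedal=.054,bearing_tin=.074)
for q,z in Z.items():
  for d in ctrl.masks_of(q,'wrist'):
    r,_=outline('wrist',d['pixels'],z,o); print(q,round(d['confidence'],2),np.round(d['at']),d['pixels'].sum(),np.round(r[0]),np.round(r[1]),round(r[2]))
  for d in ctrl.place_of(q,'wrist'): print('  place',round(d['confidence'],2),np.round(d['at']),np.round(ray('wrist',d['at'],z-.01,o),3))
E
```

```text
tool_tin 0.75 [248. 190.] 2418 [622. 239.] [ 67. 123.] 79
  place 0.79 [262. 194.] [0.646 0.237 0.02 ]
freewheel 0.72 [259. 165.] 604 [608. 244.] [55. 51.] 86
  place 0.7 [261. 175.] [0.612 0.242 0.044]
pedal 0.88 [268. 222.] 1422 [682. 228.] [64. 57.] 79
  place 0.68 [262. 217.] [0.673 0.232 0.044]
bearing_tin 0.68 [261. 180.] 722 [612. 245.] [36. 40.] 79
  place 0.8 [261. 178.] [0.61  0.242 0.064]
```

View pics/w0.png

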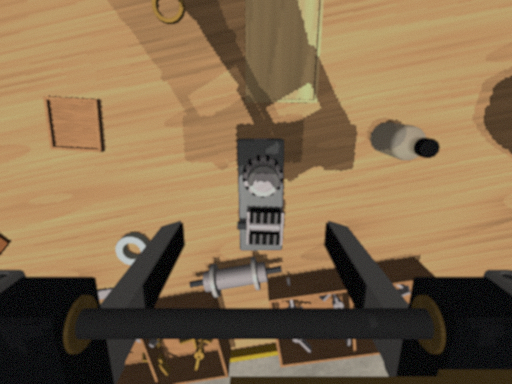

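```bash
python3 - <<'E'
import cv2
a=cv2.imread('pics/w0.png')
cv2.imwrite('pics/w0z.png',cv2.resize(a[125:260,215:310],None,fx=4.4,fy=4.4,interpolation=cv2.INTER_CUBIC))
E
```

```text
(no output)
```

View pics/w0z.png

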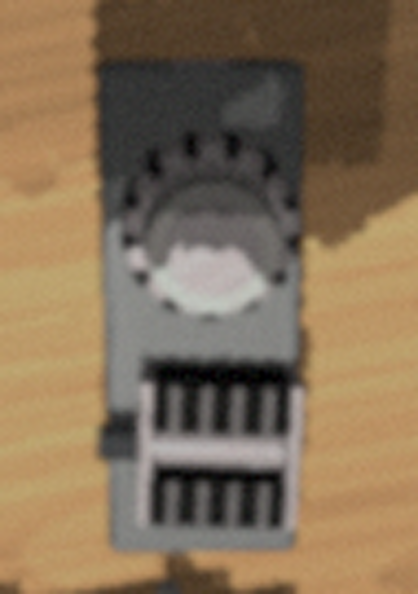

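```bash
python3 - <<'E'
from h import *
o=ctrl.get_obs()
f=lambda c,r,z: np.round(ray('wrist',(215+c/4.4,125+r/4.4),z,o)[:2]*1000,1)
print('bt',f(217,248,.074))
t=[f(97,62,.03),f(302,62,.03),f(298,550,.03),f(110,550,.03)]; print(t,np.mean(t,0), (t[2]+t[3]-t[0]-t[1])/2)
p=[f(138,376,.054),f(303,376,.054),f(300,528,.054),f(138,528,.054)]; print(p,np.mean(p,0),f(100,437,.042))
print('fw',f(210,135,.054),f(122,222,.054),f(300,222,.054))
E
```

```text
bt [613.1 247.1]
[array([557.8, 220.2]), array([570.1, 283.7]), array([738.5, 254.7]), array([725.9, 189.5])] [648.075 237.025] [168.25 -29.85]
[array([655. , 214.4]), array([665. , 266.1]), array([717.6, 256.5]), array([707.5, 203.9])] [686.275 235.225] [678.1 196.5]
fw [583.2 251.1] [604.6 219.6] [615.  273.4]
```

```bash
python3 -c "
from h import *
go(.612,.246,.057,2.966)"
```

```text
pose [0.5983 0.2368 0.2597] [3.141 0.    2.95 ] row [-0.39, 0.39, 6.76, 0.0, 0.0, -0.15] rows 4.9
```

Emit:
{"api": "step_arm", "payload": {
  "plan": [
    [[-0.2,0.2,1.2,0,0,-0.15],[-0.45,0.37,2.5,0,0,-0.15],[-0.45,0.37,3.8,0,0,-0.15],[-0.45,0.37,5.0,0,0,-0.15],[-0.45,0.37,6.0,0,0,-0.15],[-0.45,0.37,6.5,0,0,-0.15],[-0.45,0.37,6.75,0,0,-0.15],[-0.45,0.37,6.75,0,0,-0.15]]
  ]
}}

```text
time_s: 2.95
ee_pos: [0.6134, 0.2447, 0.0555]
eef_rot: [-3.14, -0.002, 2.965]
force: [-0.4, -0.1, -0.2]
grip_width: 0.0941
grip_force: 0.0
```

Emit:
{"api": "step_arm", "payload": {
  "plan": [
    [[0,0,0,0,0,0],[0,0,0,0,0,0],[0,0,0,0,0,0],[0,0,0,0,0,0],[0,0,0,0,0,0],[0,0,0,0,0,0]]
  ],
  "grip": 0.3,
  "squeeze": 15
}}

```text
time_s: 3.45
ee_pos: [0.6142, 0.2447, 0.0574]
eef_rot: [3.141, 0.0, 2.965]
force: [-0.7, 0.2, 0.6]
grip_width: 0.0576
grip_force: 0.0
```

Emit:
{"api": "step_arm", "payload": {
  "plan": [
    [[0,0,0,0,0,0],[0,0,0,0,0,0],[0,0,0,0,0,0],[0,0,0,0,0,0],[0,0,0,0,0,0],[0,0,0,0,0,0]]
  ],
  "grip": 0.3
}}

```text
time_s: 3.95
ee_pos: [0.6141, 0.2447, 0.057]
eef_rot: [3.142, 0.0, 2.965]
force: [0.4, -0.4, 0.8]
grip_width: 0.0396
grip_force: 15.0
```

```bash
python3 - <<'E'
from h import *
print(ctrl.get_obs()['grip_width'])
o=ctrl.get_obs(); snap('wrist','w1.png')
go(.495,-.010,.12,2.966)
for n in ['top','scene']:
  ctrl.camera(n)
  for q,z in dict(tin_tray=.011,pedal_tray=.011,bearing_tray=.011,spindle=.008).items():
    for d in ctrl.masks_of(q,n):
      r,_=outline(n,d['pixels'],z); print(n,q,round(d['confidence'],2),np.round(r[0]),np.round(r[1]),round(r[2]))
E
```

```text
0.03957025187557789
pose [0.6141 0.2447 0.057 ] [-3.142  0.     2.965] row [2.42, -9.06, -2.1, -0.0, 0.0, -0.01] rows 6.9
top pedal_tray 0.78 [ 425. -331.] [ 85. 115.] 72
top pedal_tray 0.74 [ 217. -266.] [ 86. 110.] 85
top pedal_tray 0.62 [ 271. -422.] [ 85. 110.] 86
top bearing_tray 0.75 [494. -10.] [76. 77.] 76
top bearing_tray 0.48 [726. 214.] [75. 36.] 55
top spindle 0.71 [ 641. -236.] [76. 77.] 35
scene tin_tray 0.56 [337. 308.] [53. 84.] 14
scene pedal_tray 0.97 [ 223. -263.] [ 84. 119.] 84
scene pedal_tray 0.61 [ 430. -329.] [ 90. 117.] 73
scene pedal_tray 0.57 [ 276. -420.] [ 85. 116.] 86
scene bearing_tray 0.61 [498.  -9.] [75. 79.] 76
scene spindle 0.7 [ 646. -235.] [80. 78.] 35
```

View pics/w1.png

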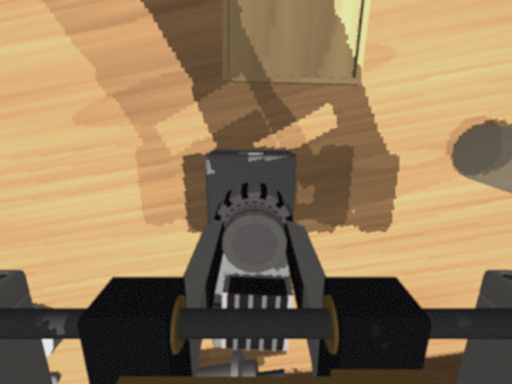

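Emit:
{"api": "step_arm", "payload": {
  "plan": [
    [[0,0,-0.3,0,0,0],[0,0,-1.0,0,0,0],[0,-0.2,-1.8,0,0,0],[0.1,-1.0,-2.4,0,0,0.8],[0.4,-2.2,-2.5,0,0,1.8],[0.8,-3.5,-2.5,0,0,2.9],[1.2,-4.8,-2.5,0,0,4.0],[1.6,-6,-2.5,0,0,5.1]]
  ]
}}

```text
time_s: 5.17
ee_pos: [0.534, 0.0744, 0.1325]
eef_rot: [3.141, 0.0, 2.426]
force: [0.7, -0.4, -1.7]
grip_width: 0.0397
grip_force: 15.0
```

```bash
python3 -c "
from h import *
go(.496,-.010,.10,2.11)"
```

```text
pose [0.534  0.0744 0.1325] [3.141 0.    2.426] row [-0.89, -2.95, 1.08, 0.0, 0.0, 3.01] rows 2.4
```

Emit:
{"api": "step_arm", "payload": {
  "plan": [
    [[-0.3,-1.0,0.3,0,0,1.0],[-0.6,-2.0,0.7,0,0,2.0],[-0.9,-2.95,1.08,0,0,3.0],[-0.9,-2.95,1.08,0,0,3.0],[-0.9,-2.95,1.08,0,0,3.0]]
  ]
}}

```text
time_s: 5.58
ee_pos: [0.4977, -0.0097, 0.0999]
eef_rot: [-3.141, -0.0, 2.115]
force: [0.4, -0.0, -0.1]
grip_width: 0.0393
grip_force: 15.0
```

```bash
python3 - <<'E'
from h import *
o=ctrl.get_obs(); snap('wrist','w2.png')
for d in ctrl.masks_of('bearing_tray','wrist'):
      r,_=outline('wrist',d['pixels'],.011,o); print(round(d['confidence'],2),np.round(d['at']),np.round(r[0]),np.round(r[1]),round(r[2]))
go(.496,-.010,.0075,2.11)
E
```

```text
0.6 [251. 180.] [495.  -9.] [75. 74.] 76
pose [ 0.4986 -0.0083  0.1003] [3.141e+00 1.000e-03 2.118e+00] row [-0.0, -0.11, 3.09, 0.01, 0.01, 0.08] rows 2.2
```

View pics/w2.png

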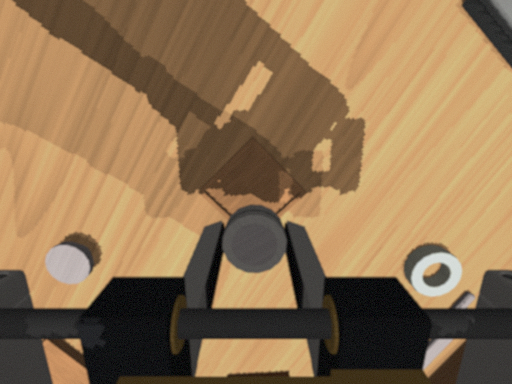

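Emit:
{"api": "step_arm", "payload": {
  "plan": [
    [[0,-0.1,0.6,0,0,0],[0,-0.1,1.4,0,0,0],[0,-0.1,2.1,0,0,0],[0,-0.1,2.6,0,0,0],[0,-0.1,2.9,0,0,0],[0,-0.1,3.07,0,0,0],[0,-0.1,3.1,0,0,0],[0,-0.1,3.1,0,0,0]]
  ]
}}

```text
time_s: 6.35
ee_pos: [0.496, -0.01, 0.0071]
eef_rot: [3.141, 0.001, 2.118]
force: [-0.3, -0.2, -1.7]
grip_width: 0.0392
grip_force: 15.0
```

Emit:
{"api": "step_arm", "payload": {
  "plan": [
    [[0,0,0,0,0,0],[0,0,0,0,0,0],[0,0,0,0,0,0],[0,0,0,0,0,0],[0,0,-0.2,0,0,0],[0,0,-0.6,0,0,0],[0,0,-1.2,0,0,0],[0,0,-2.4,0,0,0]]
  ],
  "grip": 0.54
}}

```text
time_s: 7.02
ee_pos: [0.4937, -0.0102, 0.0772]
eef_rot: [-3.137, -0.003, 2.117]
force: [-0.0, -0.1, 0.1]
grip_width: 0.0508
grip_force: 0.0
```

```bash
python3 - <<'E'
from h import *
for n in ['top','scene']:
  snap(n,n+'1.png')
  for q,z in dict(bearing_tin=.024,freewheel=.054,pedal=.054).items():
    for d in ctrl.masks_of(q,n):
      r,_=outline(n,d['pixels'],z); print(n,q,round(d['confidence'],2),np.round(r[0]),np.round(r[1]),round(r[2]))
go(.59,.245,.15,2.966)
E
```

```text
top freewheel 0.71 [611. 240.] [53. 55.] 1
top pedal 0.55 [683. 223.] [69. 52.] 76
scene bearing_tin 0.55 [509. -10.] [42. 34.] 74
scene freewheel 0.68 [618. 242.] [52. 61.] 56
scene pedal 0.84 [690. 224.] [69. 60.] 76
pose [ 0.4949 -0.0103  0.0776] [-3.140e+00 -1.000e-03  2.117e+00] row [5.63, 7.13, -2.42, -0.01, -0.02, -8.11] rows 6.8
```

Emit:
{"api": "step_arm", "payload": {
  "plan": [
    [[0.3,0.4,-1.0,0,0,-0.8],[1.0,1.2,-2.0,0,0,-1.9],[1.8,2.2,-3.0,0,0,-3.0],[2.6,3.3,-3.9,0,0,-4.1],[3.4,4.3,-4.1,0,0,-5.2],[4.2,5.3,-4.1,0,0,-6.3],[5.0,6.3,-4.1,0,0,-7.4],[5.6,7.1,-4.1,0,0,-8.1]]
  ],
  "grip": 0.9
}}

```text
time_s: 8.08
ee_pos: [0.5903, 0.2465, 0.2008]
eef_rot: [-3.141, -0.001, 2.972]
force: [-0.5, -0.5, 0.2]
grip_width: 0.0846
grip_force: 0.0
```

Emit:
{"api": "step_arm", "payload": {
  "plan": [
    [[0,0,0,0,0,0],[0,0,0,0,0,0],[0,0,0,0,0,0]]
  ]
}}

```text
time_s: 8.33
ee_pos: [0.5898, 0.2434, 0.2005]
eef_rot: [-3.141, -0.001, 2.964]
force: [0.3, -0.1, 0.4]
grip_width: 0.0844
grip_force: 0.0
```

```bash
python3 - <<'E'
from h import *
o=ctrl.get_obs(); snap('wrist','w3.png')
for q,z in dict(freewheel=.054,pedal=.054,tool_tin=.03).items():
  for d in ctrl.masks_of(q,'wrist'):
      r,_=outline('wrist',d['pixels'],z,o); print(q,round(d['confidence'],2),np.round(d['at']),np.round(r[0]),np.round(r[1]),round(r[2]))
go(.6105,.245,.034,2.966); snap('top','top2.png')
for d in ctrl.masks_of('bearing_tin','top'):
      r,_=outline('top',d['pixels'],.024); print(round(d['confidence'],2),np.round(d['at']),np.round(r[0]),np.round(r[1]),round(r[2]))
E
```

```text
freewheel 0.65 [256. 204.] [610. 244.] [60. 55.] 2
pedal 0.65 [262. 248.] [681. 228.] [65. 59.] 78
pedal 0.39 [ 39. 133.] [497.  19.] [47. 36.] 80
tool_tin 0.71 [251. 193.] [623. 239.] [ 66. 126.] 80
tool_tin 0.49 [257. 204.] [617. 243.] [59. 65.] 87
pose [0.5902 0.2428 0.2018] [3.142 0.    2.963] row [-0.65, 0.19, 5.59, 0.0, 0.0, -0.02] rows 4.1
0.7 [245. 183.] [495. -10.] [37. 36.] 1
```

View pics/w3.png

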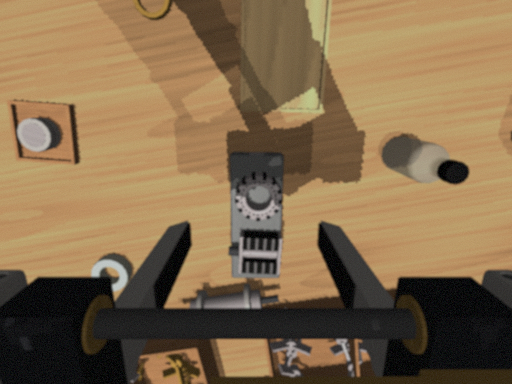

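Emit:
{"api": "step_arm", "payload": {
  "plan": [
    [[-0.3,0.1,1.2,0,0,0],[-0.7,0.18,2.4,0,0,0],[-0.7,0.18,3.6,0,0,0],[-0.7,0.18,4.6,0,0,0],[-0.7,0.18,5.2,0,0,0],[-0.7,0.18,5.5,0,0,0],[-0.7,0.18,5.58,0,0,0],[-0.7,0.18,5.58,0,0,0]]
  ]
}}

```text
time_s: 9.3
ee_pos: [0.6121, 0.2455, 0.0347]
eef_rot: [3.141, 0.0, 2.965]
force: [0.2, 0.0, -0.1]
grip_width: 0.0847
grip_force: 0.0
```

Emit:
{"api": "step_arm", "payload": {
  "plan": [
    [[0,0,0,0,0,0],[0,0,0,0,0,0],[0,0,0,0,0,0],[0,0,0,0,0,0],[0,0,0,0,0,0],[0,0,0,0,0,0],[0,0,0,0,0,0]]
  ],
  "grip": 0.5,
  "squeeze": 15
}}

```text
time_s: 9.88
ee_pos: [0.612, 0.2455, 0.0347]
eef_rot: [3.141, 0.001, 2.965]
force: [-1.4, -1.9, 6.2]
grip_width: 0.0544
grip_force: 15.0
```

```bash
python3 -c "
from h import *
go(.643,-.235,.11,2.966); go(.643,-.235,.11,2.55)"
```

```text
pose [0.612  0.2455 0.0347] [3.141e+00 1.000e-03 2.965e+00] row [-3.83, -15.59, -2.51, 0.0, 0.01, -0.01] rows 11.7
pose [0.612  0.2455 0.0347] [3.141e+00 1.000e-03 2.965e+00] row [-3.83, -15.59, -2.51, 0.0, 0.0, 3.96] rows 11.7
```

Emit:
{"api": "step_arm", "payload": {
  "plan": [
    [[0,0,-0.3,0,0,0],[0,0,-1.0,0,0,0],[0,0,-2.0,0,0,0],[-0.1,-0.8,-2.9,0,0,0],[-0.4,-2.0,-3.0,0,0,0],[-0.7,-3.2,-3.0,0,0,0],[-1.0,-4.5,-3.0,0,0,0],[-1.3,-5.7,-3.0,0,0,0]]
  ]
}}

```text
time_s: 10.55
ee_pos: [0.6198, 0.0685, 0.1247]
eef_rot: [-3.142, 0.0, 2.966]
force: [0.6, -0.1, -1.9]
grip_width: 0.0543
grip_force: 15.0
```

Emit:
{"api": "step_arm", "payload": {
  "plan": [
    [[-0.2,-1.2,0,0,0,0],[-0.4,-2.4,0,0,0,0],[-0.6,-3.6,0,0,0,0],[-0.8,-4.8,0,0,0,0],[-1.0,-5.9,0,0,0,0],[-1.2,-6.7,0,0,0,0],[-1.2,-7.2,0,0,0,0],[-1.2,-7.2,0,0,0,0]]
  ]
}}

```text
time_s: 11.22
ee_pos: [0.617, -0.1512, 0.1241]
eef_rot: [-3.141, -0.0, 2.962]
force: [-0.5, 0.6, -2.0]
grip_width: 0.0541
grip_force: 15.0
```

Emit:
{"api": "step_arm", "payload": {
  "plan": [
    [[0,0,0,0,0,0],[0,0,0,0,0,0]]
  ]
}}

```text
time_s: 11.38
ee_pos: [0.6177, -0.1474, 0.1242]
eef_rot: [3.141, -0.0, 2.966]
force: [-0.4, 0.1, -1.3]
grip_width: 0.0544
grip_force: 15.0
```

```bash
python3 - <<'E'
from h import *
o=ctrl.get_obs(); snap('wrist','w4.png')
for q,z in dict(spindle=.008,freewheel=.14).items():
  for d in ctrl.masks_of(q,'wrist'):
      r,_=outline('wrist',d['pixels'],z,o); print(q,round(d['confidence'],2),np.round(d['at']),np.round(r[0]),np.round(r[1]),round(r[2]))
for d in ctrl.place_of('spindle','wrist'): print(round(d['confidence'],2),np.round(d['at']),np.round(ray('wrist',d['at'],0,o),3))
go(.643,-.235,.11,2.966,o)
E
```

```text
spindle 0.93 [174. 214.] [ 637. -238.] [66. 80.] 35
freewheel 0.76 [261. 252.] [ 617. -147.] [56. 64.] 80
0.69 [378.  33.] [ 0.493 -0.008  0.   ]
0.67 [179. 220.] [ 0.643 -0.238  0.   ]
pose [ 0.6177 -0.1474  0.1242] [ 3.141 -0.     2.966] row [-1.34, -2.73, 0.47, 0.0, -0.0, 0.0] rows 2.2
```

View pics/w4.png

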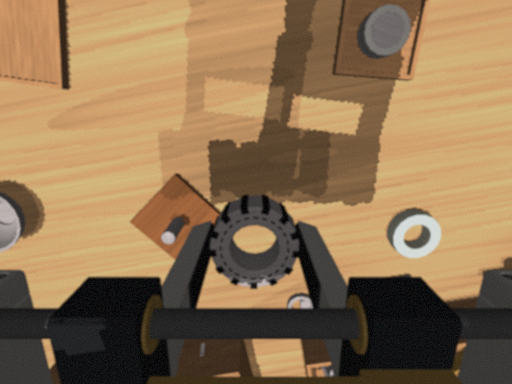

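```bash
python3 - <<'E'
from h import *
m=cv2.imread('pics/w4.png')
cv2.imwrite('pics/w4z.png',cv2.resize(m[165:300,120:310],None,fx=4,fy=4,interpolation=cv2.INTER_CUBIC))
o=ctrl.get_obs(); print(o['ee_pos'])
for c,r,z in [(168,239,.048),(180,219,.008),(255,250,.1442)]: print(np.round(ray('wrist',(c,r),z,o),4))
ctrl.camera('top')
for d in ctrl.place_of('spindle','top'): print(round(d['confidence'],2),np.round(d['at']),np.round(ray('top',d['at'],0),3))
E
```

```text
[ 0.61786298 -0.14756651  0.1242406 ]
[ 0.6439 -0.2365  0.048 ]
[ 0.6398 -0.2337  0.008 ]
[ 0.6197 -0.1477  0.1442]
0.6 [323. 137.] [ 0.634 -0.234  0.   ]
```

View pics/w4z.png

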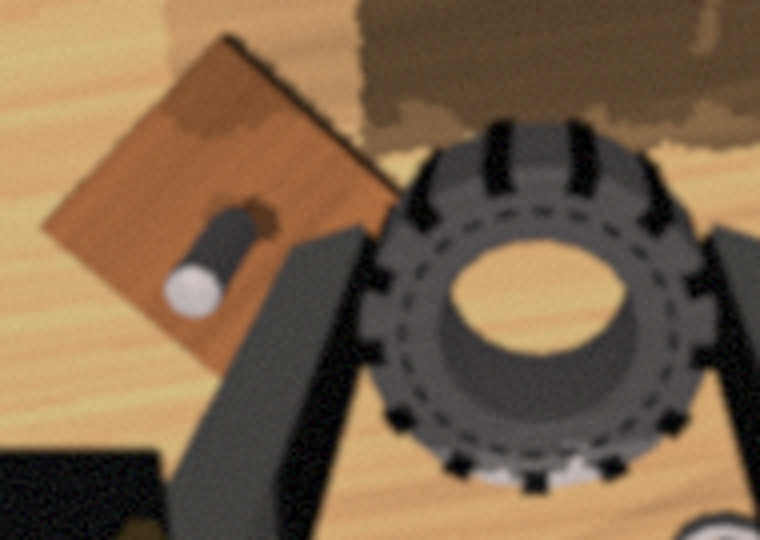

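Emit:
{"api": "step_arm", "payload": {
  "plan": [
    [[-0.4,-0.8,0,0,0,0],[-0.8,-1.8,0,0,0,0],[-1.32,-2.76,0,0,0,0],[-1.32,-2.76,0,0,0,0],[-1.32,-2.76,0.3,0,0,0],[-1.32,-2.76,0.9,0,0,0],[-1.32,-2.76,1.3,0,0,0],[-1.32,-2.76,1.3,0,0,0]]
  ]
}}

```text
time_s: 12.35
ee_pos: [0.6408, -0.2355, 0.0815]
eef_rot: [3.14, -0.005, 2.966]
force: [-0.4, 0.4, -1.9]
grip_width: 0.0543
grip_force: 15.0
```

```bash
python3 - <<'E'
from h import *
o=ctrl.get_obs(); m=snap('wrist','w5.png')
cv2.imwrite('pics/w5z.png',cv2.resize(m[165:300,170:350,::-1],None,fx=4,fy=4,interpolation=cv2.INTER_CUBIC))
go(.6425,-.2362,.013,2.966,o)
E
```

```text
pose [ 0.6408 -0.2355  0.0815] [ 3.14  -0.005  2.966] row [-0.07, -0.02, 2.28, 0.01, -0.05, 0.0] rows 1.6
```

View pics/w5z.png

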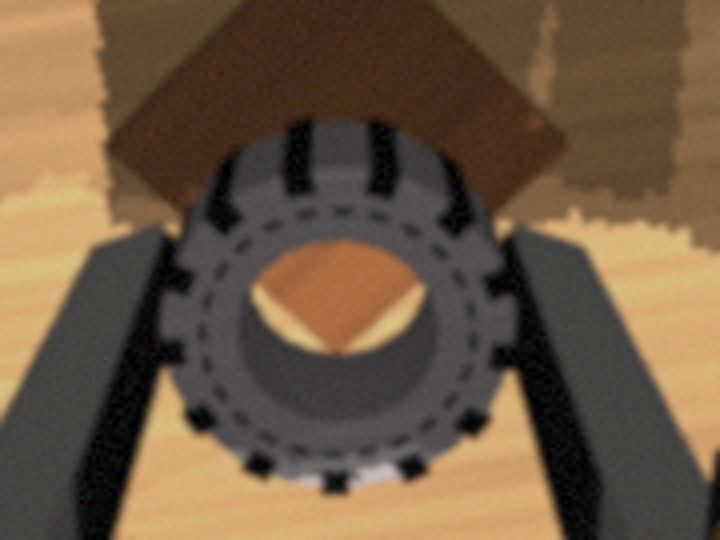

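```bash
python3 - <<'E'
from h import *
o=ctrl.get_obs()
for c,r,z in [(197,201.25,.008),(311.75,201.25,.008),(254.5,253,.008),(254.5,248,.1008)]: print(np.round(ray('wrist',(c,r),z,o),4))
go(.6425,-.2362,.013,2.966,o)
E
```

```text
[ 0.6345 -0.2883  0.008 ]
[ 0.653  -0.1844  0.008 ]
[ 0.6958 -0.2454  0.008 ]
[ 0.6433 -0.2363  0.1008]
pose [ 0.6414 -0.2359  0.0834] [ 3.141e+00 -3.000e-03  2.966e+00] row [-0.04, -0.01, 2.35, 0.01, -0.03, 0.0] rows 1.7
```

Emit:
{"api": "step_arm", "payload": {
  "plan": [
    [[0,0,0.3,0,0,0],[0,0,0.7,0,0,0],[0,0,1.1,0,0,0],[0,0,1.5,0,0,0],[0,0,1.8,0,0,0],[0,0,2.1,0,0,0],[0,0,2.3,0,0,0],[0,0,2.38,0,0,0]]
  ]
}}

```text
time_s: 13.07
ee_pos: [0.6418, -0.237, 0.0126]
eef_rot: [3.141, -0.001, 2.965]
force: [-7.1, 3.1, 13.3]
grip_width: 0.0546
grip_force: 15.0
```

Emit:
{"api": "step_arm", "payload": {
  "plan": [
    [[0,0,0.02,0,0,0],[0,0,0.02,0,0,0]]
  ]
}}

```text
time_s: 13.23
ee_pos: [0.6424, -0.2372, 0.0133]
eef_rot: [-3.141, 0.001, 2.965]
force: [0.4, 0.1, -2.3]
grip_width: 0.0541
grip_force: 15.0
```

Emit:
{"api": "step_arm", "payload": {
  "plan": [
    [[0,0,0,0,0,0],[0,0,0,0,0,0],[0,0,0,0,0,0],[0,0,0,0,0,0],[0,0,-0.3,0,0,0],[0,0,-1.2,0,0,0],[0,0,-2.4,0,0,0],[0,0,-3.5,0,0,0]]
  ],
  "grip": 0.8
}}

```text
time_s: 13.9
ee_pos: [0.642, -0.237, 0.1203]
eef_rot: [-3.142, -0.0, 2.965]
force: [0.3, -0.3, 0.9]
grip_width: 0.0756
grip_force: 0.0
```

```bash
python3 - <<'E'
from h import *
go(.60,.23,.20,2.966)
go(.60,.23,.20,2.966-np.pi/2)
go(.60,.23,.20,2.966+np.pi/2)
print(ctrl.get_obs()['qpos'])
E
```

```text
pose [ 0.642  -0.237   0.1203] [-3.142 -0.     2.965] row [4.11, 15.08, -2.66, -0.0, -0.0, -0.01] rows 11.4
pose [ 0.642  -0.237   0.1203] [-3.142 -0.     2.965] row [4.11, 15.08, -2.66, -0.0, -0.0, 14.99] rows 11.4
pose [ 0.642  -0.237   0.1203] [-3.142 -0.     2.965] row [4.11, 15.08, -2.66, 0.0, -0.0, -15.01] rows 11.4
[-4.07197209e-01  6.72585665e-01  1.17607240e+00 -3.67770269e-05
  1.29298149e+00 -1.80159233e+00]
```

```bash
python3 - <<'E'
from h import *
go(.688,.2325,.17,1.395)
E
```

```text
pose [ 0.642  -0.237   0.1203] [-3.142 -0.     2.965] row [1.24, 15.68, -1.66, -0.0, -0.0, 14.99] rows 11.4
```

Emit:
{"api": "step_arm", "payload": {
  "plan": [
    [[0.1,0.6,-1.0,0,0,0.8],[0.2,1.8,-1.6,0,0,1.9],[0.3,3.0,-1.66,0,0,3.0],[0.4,4.3,-1.66,0,0,4.1],[0.4,5.6,-1.66,0,0,5.2],[0.5,6.9,-1.66,0,0,6.3],[0.6,8.2,-1.66,0,0,7.4],[0.7,9.4,-1.66,0,0,8.5]]
  ]
}}

```text
time_s: 14.57
ee_pos: [0.6709, 0.0465, 0.169]
eef_rot: [3.141, 0.0, 2.07]
force: [0.7, 0.3, -0.1]
grip_width: 0.0751
grip_force: 0.0
```

```bash
python3 - <<'E'
from h import *
go(.688,.2325,.17,1.395)
ctrl.camera('top')
for q,z in dict(freewheel=.032,spindle=.008).items():
    for d in ctrl.masks_of(q,'top'):
      r,_=outline('top',d['pixels'],z); print(q,round(d['confidence'],2),np.round(r[0]),np.round(r[1]),round(r[2]))
E
```

```text
pose [0.6709 0.0465 0.169 ] [3.141 0.    2.07 ] row [5.17, 3.47, -0.03, 0.01, 0.0, 6.44] rows 4.5
freewheel 0.72 [ 640. -236.] [54. 59.] 64
spindle 0.69 [ 641. -236.] [76. 77.] 35
spindle 0.26 [ 425. -333.] [ 85. 113.] 72
```

Freewheel is centred on the spindle.

Emit:
{"api": "step_arm", "payload": {
  "plan": [
    [[0.9,0.7,0,0,0,1.1],[1.9,1.3,0,0,0,2.2],[2.9,2.0,0,0,0,3.3],[3.9,2.6,0,0,0,4.4],[4.7,3.2,0,0,0,5.5],[5.17,3.47,0,0,0,6.44],[5.17,3.47,0,0,0,6.44],[5.17,3.47,0,0,0,6.44]]
  ]
}}

```text
time_s: 15.38
ee_pos: [0.6873, 0.2296, 0.1681]
eef_rot: [3.141, 0.0, 1.404]
force: [1.2, -0.6, -0.2]
grip_width: 0.0753
grip_force: 0.0
```

Emit:
{"api": "step_arm", "payload": {
  "plan": [
    [[0,0,0,0,0,0],[0,0,0,0,0,0]]
  ]
}}

```text
time_s: 15.55
ee_pos: [0.6875, 0.2285, 0.1683]
eef_rot: [3.141, 0.0, 1.401]
force: [-0.2, -0.4, -0.3]
grip_width: 0.075
grip_force: 0.0
```

```bash
python3 - <<'E'
from h import *
o=ctrl.get_obs(); snap('wrist','w6.png')
for q,z in dict(pedal=.054,tool_tin=.03).items():
  for d in ctrl.masks_of(q,'wrist'):
      r,_=outline('wrist',d['pixels'],z,o); print(q,round(d['confidence'],2),np.round(d['at']),np.round(r[0]),np.round(r[1]),round(r[2]))
  for d in ctrl.place_of(q,'wrist'): print(round(d['confidence'],2),np.round(d['at']),np.round(ray('wrist',d['at'],z-.024,o),3))
go(.688,.2325,.038,1.395,o)
E
```

```text
pedal 0.72 [254. 178.] [687. 229.] [67. 52.] 77
0.79 [254. 182.] [0.687 0.228 0.03 ]
tool_tin 0.9 [199. 176.] [651. 238.] [ 70. 171.] 80
0.73 [222. 176.] [0.65  0.235 0.006]
pose [0.6875 0.2285 0.1683] [3.141 0.    1.401] row [0.14, -0.01, 4.34, 0.0, 0.0, 0.06] rows 3.1
```

View pics/w6.png

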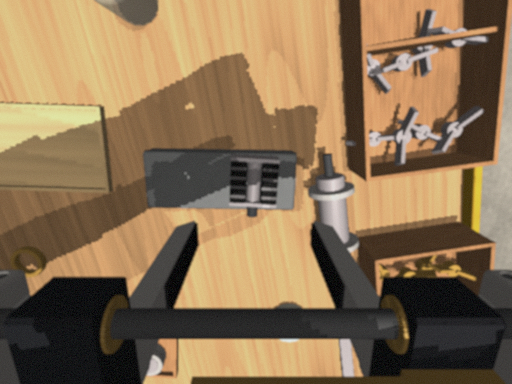

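Emit:
{"api": "step_arm", "payload": {
  "plan": [
    [[0.14,0,1.0,0,0,0],[0.14,0,2.0,0,0,0],[0.14,0,3.0,0,0,0],[0.14,0,3.8,0,0,0],[0.14,0,4.2,0,0,0],[0.14,0,4.34,0,0,0],[0.14,0,4.34,0,0,0]]
  ],
  "grip": 0.75
}}

```text
time_s: 16.38
ee_pos: [0.6879, 0.2343, 0.0376]
eef_rot: [-3.141, 0.0, 1.401]
force: [-0.3, 0.1, -0.1]
grip_width: 0.0705
grip_force: 0.0
```

Emit:
{"api": "step_arm", "payload": {
  "plan": [
    [[0,0,0,0,0,0],[0,0,0,0,0,0],[0,0,0,0,0,0],[0,0,0,0,0,0],[0,0,0,0,0,0],[0,0,0,0,0,0]]
  ],
  "grip": 0.45,
  "squeeze": 20
}}

```text
time_s: 16.88
ee_pos: [0.6884, 0.2346, 0.0392]
eef_rot: [3.14, -0.001, 1.401]
force: [-1.2, 0.2, 6.3]
grip_width: 0.0503
grip_force: 19.8
```

```bash
python3 - <<'E'
from h import *
o=ctrl.get_obs()
go(.425,-.331,.12,2.81,o)
E
```

```text
pose [0.6884 0.2346 0.0392] [ 3.140e+00 -1.000e-03  1.401e+00] row [-20.07, -5.46, -2.72, 0.02, 0.0, -13.46] rows 15.1
```

Emit:
{"api": "step_arm", "payload": {
  "plan": [
    [[0,0,-0.3,0,0,0],[0,0,-1.0,0,0,0],[-0.3,0,-2.0,0,0,-0.3],[-1.2,-0.2,-2.7,0,0,-1.0],[-2.4,-0.5,-2.7,0,0,-2.0],[-3.6,-0.8,-2.7,0,0,-3.0],[-4.8,-1.2,-2.7,0,0,-4.0],[-6.0,-1.5,-2.7,0,0,-5.0]]
  ]
}}

```text
time_s: 17.55
ee_pos: [0.6117, 0.0634, 0.1193]
eef_rot: [3.141, 0.0, 1.93]
force: [0.9, -0.4, -0.8]
grip_width: 0.0501
grip_force: 19.7
```

```bash
python3 - <<'E'
from h import *
o=ctrl.get_obs(); print(o['grip_width'])
go(.4195,-.329,.12,2.81,o)
E
```

```text
0.05011680210891749
pose [0.6117 0.0634 0.1193] [3.141 0.    1.93 ] row [-9.99, -10.59, -0.02, 0.0, 0.0, -8.41] rows 10.5
```

Emit:
{"api": "step_arm", "payload": {
  "plan": [
    [[-0.8,-0.85,0,0,0,-1.0],[-1.6,-1.7,0,0,0,-2.0],[-2.4,-2.55,0,0,0,-3.0],[-3.2,-3.4,0,0,0,-4.0],[-4.0,-4.25,0,0,0,-5.0],[-4.8,-5.1,0,0,0,-6.0],[-5.6,-5.95,0,0,0,-7.0],[-6.4,-6.8,0,0,0,-7.7]]
  ]
}}

```text
time_s: 18.22
ee_pos: [0.4872, -0.1874, 0.1194]
eef_rot: [-3.142, 0.001, 2.736]
force: [0.3, 0.2, -0.6]
grip_width: 0.0501
grip_force: 19.7
```

```bash
python3 - <<'E'
from h import *
o=ctrl.get_obs(); m=snap('wrist','w7.png')
for d in ctrl.masks_of('pedal_tray','wrist'):
      r,_=outline('wrist',d['pixels'],.011,o); print(round(d['confidence'],2),np.round(d['at']),np.round(r[0]),np.round(r[1]),round(r[2]),m[d['pixels']].mean(0))
go(.4195,-.329,.10,2.81)
E
```

```text
0.9 [50.  7.] [ 274. -280.] [69. 18.] 67 [164.66147186 156.51341991  50.92900433]
0.67 [105. 184.] [ 426. -330.] [ 86. 112.] 72 [191.62659847 139.36944897  94.55673099]
0.5 [  0. 118.] [ 328. -382.] [ 5. 11.] 53 [95.58 76.08 34.76]
pose [ 0.4864 -0.1896  0.1194] [-3.141  0.     2.73 ] row [0.19, -5.15, 0.65, -0.01, 0.0, -0.76] rows 3.7
```

Emit:
{"api": "step_arm", "payload": {
  "plan": [
    [[0.1,-1.2,0,0,0,-0.4],[0.15,-2.5,0,0,0,-0.8],[0.17,-3.8,0,0,0,-0.9],[0.17,-4.7,0,0,0,-0.9],[0.17,-5.12,0.3,0,0,-0.9],[0.17,-5.12,0.9,0,0,-0.9],[0.17,-5.12,1.6,0,0,-0.9],[0.17,-5.12,1.8,0,0,-0.9]]
  ]
}}

```text
time_s: 18.98
ee_pos: [0.4214, -0.3235, 0.062]
eef_rot: [3.14, -0.003, 2.824]
force: [0.0, 1.1, -2.0]
grip_width: 0.0503
grip_force: 19.7
```

```bash
python3 - <<'E'
from h import *
o=ctrl.get_obs(); m=snap('wrist','w8.png'); go(.420,-.328,.0135,2.82,o)
E
```

```text
pose [ 0.4214 -0.3235  0.062 ] [ 3.140e+00 -3.000e-03  2.824e+00] row [-0.01, -0.16, 1.62, 0.02, -0.03, 0.04] rows 1.2
```

View pics/w8.png

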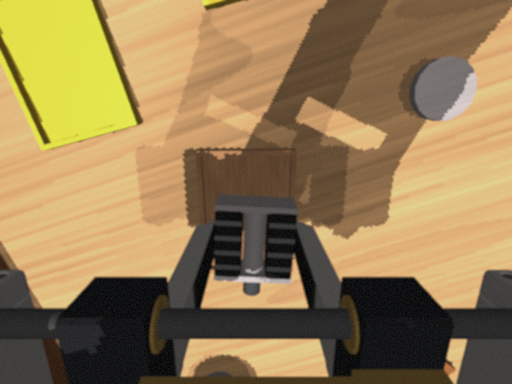

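Emit:
{"api": "step_arm", "payload": {
  "plan": [
    [[0,0,0.3,0,0,0],[0,0,0.7,0,0,0],[0,0,1.1,0,0,0],[0,0,1.4,0,0,0],[0,0,1.6,0,0,0],[0,0,1.7,0,0,0],[0,0,1.73,0,0,0],[0,0,1.73,0,0,0]]
  ]
}}

```text
time_s: 19.7
ee_pos: [0.4222, -0.325, 0.013]
eef_rot: [-3.142, 0.0, 2.825]
force: [0.1, -0.2, -1.8]
grip_width: 0.0503
grip_force: 19.7
```

Emit:
{"api": "step_arm", "payload": {
  "plan": [
    [[0,0,0.03,0,0,0],[0,0,0.03,0,0,0]]
  ]
}}

```text
time_s: 19.87
ee_pos: [0.4225, -0.3251, 0.0129]
eef_rot: [-3.141, 0.001, 2.825]
force: [-2.5, 2.6, 9.8]
grip_width: 0.0501
grip_force: 19.8
```

Emit:
{"api": "step_arm", "payload": {
  "plan": [
    [[0,0,0,0,0,0],[0,0,0,0,0,0],[0,0,0,0,0,0],[0,0,0,0,0,0],[0,0,-0.3,0,0,0],[0,0,-1.2,0,0,0],[0,0,-2.4,0,0,0],[0,0,-3.6,0,0,0]]
  ],
  "grip": 0.75
}}

```text
time_s: 20.53
ee_pos: [0.4217, -0.3245, 0.1215]
eef_rot: [3.141, -0.001, 2.825]
force: [0.5, -0.7, -0.4]
grip_width: 0.0703
grip_force: 0.0
```

```bash
python3 - <<'E'
from h import *
go(.648,.236,.15,2.966)
E
```

```text
pose [ 0.4217 -0.3245  0.1215] [ 3.141e+00 -1.000e-03  2.825e+00] row [-1.35, 20.1, -0.94, 0.01, -0.01, -1.35] rows 14.5
```

Emit:
{"api": "step_arm", "payload": {
  "plan": [
    [[0,0.8,-0.5,0,0,0],[-0.1,2.0,-0.9,0,0,0],[-0.2,3.3,-0.9,0,0,-0.2],[-0.3,4.6,-0.9,0,0,-0.4],[-0.4,5.9,-0.9,0,0,-0.6],[-0.5,7.2,-0.9,0,0,-0.8],[-0.6,8.5,-0.9,0,0,-1.0],[-0.6,9.8,-0.9,0,0,-1.3]]
  ],
  "grip": 0.95
}}

```text
time_s: 21.2
ee_pos: [0.5314, -0.0492, 0.1478]
eef_rot: [3.142, 0.001, 2.962]
force: [1.3, -0.2, 0.0]
grip_width: 0.0891
grip_force: 0.0
```

```bash
python3 - <<'E'
from h import *
go(.62,.241,.17,2.966)
for n in ['top','scene']:
  ctrl.camera(n)
  for q,z in dict(pedal=.028,tool_tin=.03,tin_tray=.011).items():
    for d in ctrl.masks_of(q,n):
      r,_=outline(n,d['pixels'],z); print(n,q,round(d['confidence'],2),np.round(r[0]),np.round(r[1]),round(r[2]))
E
```

```text
pose [ 0.5314 -0.0492  0.1478] [3.142e+00 1.000e-03 2.962e+00] row [-1.18, 10.05, -0.74, 0.0, 0.01, -0.04] rows 7.3
top pedal 0.85 [ 428. -328.] [56. 66.] 68
top tool_tin 0.94 [647. 230.] [ 71. 172.] 78
top tin_tray 0.62 [423. 307.] [105. 206.] 78
scene pedal 0.93 [ 437. -322.] [61. 72.] 69
scene tool_tin 0.67 [655. 234.] [ 72. 180.] 78
scene tin_tray 0.65 [426. 309.] [103. 213.] 78
```

Emit:
{"api": "step_arm", "payload": {
  "plan": [
    [[-0.2,1.0,-0.2,0,0,0],[-0.4,2.3,-0.5,0,0,0],[-0.6,3.6,-0.74,0,0,0],[-0.8,4.9,-0.74,0,0,0],[-1.0,6.2,-0.74,0,0,0],[-1.2,7.5,-0.74,0,0,0],[-1.2,8.8,-0.74,0,0,0],[-1.2,10,-0.74,0,0,0]]
  ]
}}

```text
time_s: 22.27
ee_pos: [0.6206, 0.2385, 0.1691]
eef_rot: [-3.142, -0.0, 2.959]
force: [0.5, -0.1, -0.5]
grip_width: 0.0892
grip_force: 0.0
```

Emit:
{"api": "step_arm", "payload": {
  "plan": [
    [[0,0,0,0,0,0],[0,0,0,0,0,0],[0,0,0,0,0,0]]
  ]
}}

```text
time_s: 22.52
ee_pos: [0.6202, 0.2363, 0.169]
eef_rot: [-3.141, -0.0, 2.96]
force: [-0.4, -0.4, -0.2]
grip_width: 0.0891
grip_force: 0.0
```

```bash
python3 - <<'E'
from h import *
o=ctrl.get_obs(); m=snap('wrist','w9.png')
for q,z in dict(tool_tin=.03,tin_tray=.011).items():
  for d in ctrl.masks_of(q,'wrist'):
      r,_=outline('wrist',d['pixels'],z,o); print(q,round(d['confidence'],2),np.round(d['at']),np.round(r[0]),np.round(r[1]),round(r[2]))
go(.650,.236,.010,2.966,o)
E
```

```text
tool_tin 0.64 [256. 198.] [648. 235.] [ 66. 172.] 80
tin_tray 0.74 [290.  41.] [485. 296.] [102.  80.] 80
pose [0.6202 0.2363 0.169 ] [-3.141 -0.     2.96 ] row [-0.98, 0.17, 5.3, -0.0, -0.0, -0.06] rows 3.9
```

View pics/w9.png

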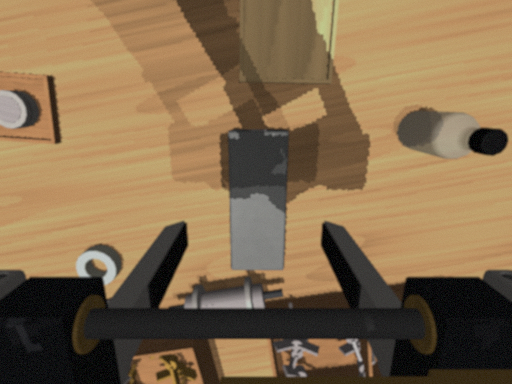

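Emit:
{"api": "step_arm", "payload": {
  "plan": [
    [[-0.3,0.15,1.2,0,0,0],[-0.6,0.15,2.4,0,0,0],[-0.95,0.15,3.6,0,0,0],[-0.95,0.15,4.5,0,0,0],[-0.95,0.15,5.0,0,0,0],[-0.95,0.15,5.2,0,0,0],[-0.95,0.15,5.28,0,0,0],[-0.95,0.15,5.28,0,0,0]]
  ]
}}

```text
time_s: 23.33
ee_pos: [0.6495, 0.2369, 0.0122]
eef_rot: [3.141, 0.002, 2.961]
force: [0.8, 0.1, 0.1]
grip_width: 0.0892
grip_force: 0.0
```

Emit:
{"api": "step_arm", "payload": {
  "plan": [
    [[0,0,0,0,0,0],[0,0,0,0,0,0],[0,0,0,0,0,0],[0,0,0,0,0,0],[0,0,0,0,0,0],[0,0,0,0,0,0]]
  ],
  "grip": 0.6,
  "squeeze": 35
}}

```text
time_s: 23.83
ee_pos: [0.6493, 0.2369, 0.0117]
eef_rot: [3.141, 0.001, 2.961]
force: [-2.4, -1.8, 6.9]
grip_width: 0.066
grip_force: 35.0
```

```bash
python3 - <<'E'
from h import *
o=ctrl.get_obs(); print(o['grip_width'])
go(.422,.306,.08,2.932,o)
E
```

```text
0.06602295897168657
pose [0.6493 0.2369 0.0117] [3.141e+00 1.000e-03 2.961e+00] row [7.86, 0.91, -2.29, 0.0, 0.01, 0.28] rows 5.9
```

Emit:
{"api": "step_arm", "payload": {
  "plan": [
    [[0,0,-0.2,0,0,0],[0,0,-0.7,0,0,0],[0,0,-1.4,0,0,0],[0.4,0.1,-2.1,0,0,0],[1.3,0.2,-2.3,0,0,0.1],[2.4,0.3,-2.3,0,0,0.2],[3.6,0.4,-2.3,0,0,0.28],[4.8,0.5,-2.3,0,0,0.28]]
  ]
}}

```text
time_s: 24.5
ee_pos: [0.5085, 0.2776, 0.0808]
eef_rot: [3.141, 0.001, 2.931]
force: [0.4, 1.7, -2.2]
grip_width: 0.0656
grip_force: 35.0
```

Emit:
{"api": "step_arm", "payload": {
  "plan": [
    [[1.0,0.1,0,0,0,0],[2.0,0.25,0,0,0,0],[2.7,0.35,0,0,0,0],[3.06,0.41,0,0,0,0],[3.06,0.41,0,0,0,0],[3.06,0.41,0,0,0,0]]
  ]
}}

```text
time_s: 25.0
ee_pos: [0.4234, 0.3088, 0.0805]
eef_rot: [3.141, 0.001, 2.932]
force: [-0.2, 0.4, -3.0]
grip_width: 0.0661
grip_force: 35.0
```

```bash
python3 - <<'E'
from h import *
o=ctrl.get_obs(); m=snap('wrist','w10.png'); go(.422,.306,.0157,2.932,o)
for n in ['wrist','top']:
  ctrl.camera(n)
  for d in ctrl.masks_of('tin_tray',n):
      r,_=outline(n,d['pixels'],.011,o); print(n,round(d['confidence'],2),np.round(d['at']),np.round(r[0]),np.round(r[1]),round(r[2]))
E
```

```text
pose [0.4234 0.3088 0.0805] [3.141e+00 1.000e-03 2.932e+00] row [0.03, -0.1, 2.16, 0.01, 0.01, 0.0] rows 1.6
wrist 0.88 [256.  88.] [331. 327.] [100.  20.] 79
top 0.94 [144. 197.] [425. 301.] [ 93. 196.] 79
```

View pics/w10.png

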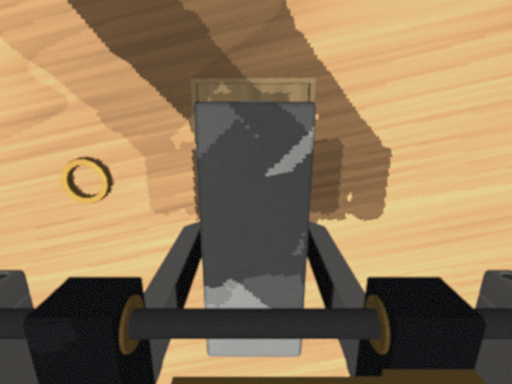

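Emit:
{"api": "step_arm", "payload": {
  "plan": [
    [[0.03,-0.06,0.4,0,0,0],[0.03,-0.06,0.9,0,0,0],[0.03,-0.06,1.4,0,0,0],[0.03,-0.06,1.8,0,0,0],[0.03,-0.06,2.0,0,0,0],[0.03,-0.06,2.1,0,0,0],[0.03,-0.06,2.15,0,0,0],[0.03,-0.06,2.15,0,0,0]]
  ]
}}

```text
time_s: 25.92
ee_pos: [0.4219, 0.3072, 0.0158]
eef_rot: [3.141, 0.0, 2.932]
force: [0.5, 1.0, -2.3]
grip_width: 0.0656
grip_force: 35.0
```

Emit:
{"api": "step_arm", "payload": {
  "plan": [
    [[0,0,0.03,0,0,0],[0,0,0.03,0,0,0]]
  ]
}}

```text
time_s: 26.08
ee_pos: [0.422, 0.3073, 0.0156]
eef_rot: [3.141, 0.001, 2.932]
force: [-3.0, -3.2, 8.4]
grip_width: 0.0658
grip_force: 35.0
```

Touching the tray floor; release and rise.

Emit:
{"api": "step_arm", "payload": {
  "plan": [
    [[0,0,0,0,0,0],[0,0,0,0,0,0],[0,0,0,0,0,0],[0,0,0,0,0,0],[0,0,-0.3,0,0,0],[0,0,-1.2,0,0,0],[0,0,-2.4,0,0,0],[0,0,-3.6,0,0,0]]
  ],
  "grip": 0.9
}}

```text
time_s: 26.75
ee_pos: [0.421, 0.3068, 0.1239]
eef_rot: [-3.141, -0.001, 2.932]
force: [-0.2, 0.4, 1.0]
grip_width: 0.0843
grip_force: 0.0
```

Emit:
{"api": "step_arm", "payload": {
  "plan": [
    [[0,0.5,-0.8,0,0,0],[0,1.5,-1.6,0,0,0],[0,2.5,-2.4,0,0,0],[0,3.6,-2.4,0,0,0],[0,4.5,-2.4,0,0,0],[0,4.5,-2.4,0,0,0]]
  ]
}}

```text
time_s: 27.25
ee_pos: [0.4494, 0.4425, 0.1946]
eef_rot: [3.141, 0.0, 2.934]
force: [-0.8, -0.3, 0.9]
grip_width: 0.0846
grip_force: 0.0
```

```bash
python3 - <<'E'
from h import *
m=snap('top','top9.png'); snap('scene','scene9.png')
for n in ['top','scene']:
  for q,z in dict(tool_tin=.034,tin_tray=.011,pedal=.028,pedal_tray=.011,freewheel=.032,spindle=.008,bearing_tin=.024,bearing_tray=.011).items():
    for d in ctrl.masks_of(q,n):
      r,_=outline(n,d['pixels'],z); print(n,q,round(d['confidence'],2),np.round(r[0]),np.round(r[1]),round(r[2]))
cv2.imwrite('pics/s9.png',cv2.resize(cv2.imread('pics/scene9.png')[90:330,90:430],None,fx=2.3,fy=2.3,interpolation=cv2.INTER_CUBIC))
E
```

```text
top tool_tin 0.92 [423. 302.] [ 76. 173.] 78
top tin_tray 0.94 [423. 307.] [106. 207.] 79
top pedal 0.87 [ 427. -325.] [52. 66.] 67
top pedal_tray 0.84 [ 271. -424.] [ 83. 110.] 86
top pedal_tray 0.71 [ 218. -265.] [ 84. 111.] 85
top pedal_tray 0.7 [ 425. -331.] [ 82. 111.] 72
top freewheel 0.78 [ 640. -238.] [52. 61.] 46
top freewheel 0.29 [421. 300.] [103. 200.] 78
top freewheel 0.23 [ 636. -233.] [75. 77.] 34
top spindle 0.82 [ 638. -235.] [75. 77.] 37
top bearing_tin 0.71 [494. -10.] [39. 36.] 1
scene tool_tin 0.88 [432. 304.] [ 68. 182.] 78
scene tin_tray 0.7 [427. 308.] [100. 208.] 78
scene pedal 0.62 [ 434. -321.] [65. 68.] 69
scene pedal_tray 0.66 [ 278. -422.] [ 89. 120.] 83
scene pedal_tray 0.65 [ 430. -327.] [ 82. 113.] 73
scene pedal_tray 0.64 [ 222. -264.] [ 84. 119.] 87
scene freewheel 0.58 [ 647. -234.] [63. 53.] 44
scene spindle 0.68 [ 645. -234.] [78. 76.] 34
scene bearing_tin 0.5 [503.  -7.] [43. 32.] 13
```

View pics/s9.png

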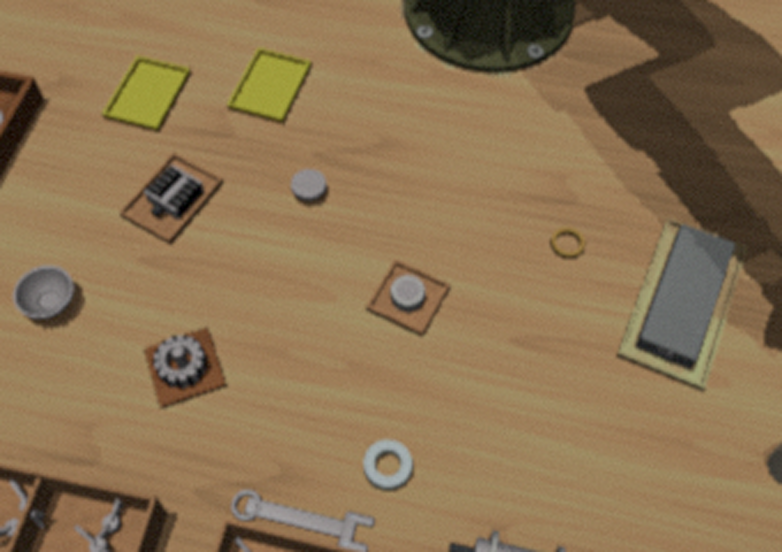

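The picture shows every part in place: pedal at (172,190), freewheel on the post at (180,358), bearing tin at (407,292) and tool tin at (688,295). The arm is clear of all of them.

```bash
python3 -c "
from station import ctrl
print(ctrl.hand_in())"
```

```text
the job is handed in; nothing more can be done
None
```

I took the pile apart in order and handed the job in; the last pictures showed all four parts lying flat, released and in their places, but the hand-in returned no verdict.

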